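Find the short bore with two depth rods

ROBOT

A 7-joint arm with a two-finger parallel gripper is mounted at the origin on a cart in front of the work surface, level with it; the furniture and walls round the work are solid. World frame = base frame: x ahead of the robot, y to its left, z up, the work surface at z = 0. Lengths are in m, angles in rad, forces in N, time in s.
With the tool pointing down it reaches from about 0.35 to 0.775 m from the base axis. Payload 3.1 kg.
Tool frame: the origin (TCP) lies on the front face of the gripper's body, between the roots of the fingers; the fingertips stand 73 mm ahead of it and the grasp point (between the pads) lies 54 mm ahead of it; y points along the fingers, x is the direction in which the jaws open and shut, and the axes are right-handed (so a half turn about y gives the same grasp; the last joint's range is limited). The gripper opens to 85 mm and grips with 20 to 120 N. Pads are 22 mm wide; open, the fingers measure 114 mm over their backs; the gripper's body (76 mm by 85 mm) begins 54 mm behind the grasp point. The pads swing forward as they close: fully open they stand 13 mm farther back than shut.
Start: joints at [-1.16, 0.311, 0.014, 1.512, -0.004, 1.319, -0.027], TCP at [0.241, 0.495, 0.304] pointing down, gripper open.
Joint ranges: [-2.7, 2.7], [-0.3, 1.91], [-1.27, 1.3], [0.12, 2.57], [-1.44, 4.58], [0.2, 2.03], [-3.05, 3.05]. Speed limits (rad/s): [2.79, 2.79, 3.14, 3.14, 3.14, 3.14, 3.14].

INTERFACE

Orientations are given as [roll, pitch, yaw] about the fixed x, y, z axes, in that order (R = Rz(yaw) Ry(pitch) Rx(roll)).
In Python, from station import movep, movel, move_j, open_gripper, close, dwell, inverse_kinematics, state, camera, Unreachable, sign_off gives the robot as it stands. The module is installed in compiled form; this text tells all that it offers. Calls block until the motion is done:
- movep(position, orientation): joint-space move of the TCP to a pose.
- movel(position, rotation=None, rate=0.15): straight line of the TCP; rotation=None keeps the orientation; rate is the mean speed in m/s.
- move_j(angles): joint-space move.
- open_gripper() and close(grasp_force=None): open the fingers fully, or close them until they stop; grasp_force is the grip in N (None keeps the last).
- dwell(seconds).
- inverse_kinematics(position, orientation): joint angles nearest the present ones, or None.
- state(): the state.
- camera(name): name is "scene" or "side" or "wrist"; returns a dict with "pixels" (480x640x3 uint8, red, green, blue), "fov_y" (degrees; the focal length in pixels is half the picture's height over the tangent of half this angle, whatever the lens; pixels are square), "cx", "cy" (the principal point, pixels), "R" (3x3) and "t" (3): a world point X has camera coordinates R X + t; the wrist camera has in their place "tool_from_camera" (4x4, takes a point from camera to tool coordinates, whose origin is the TCP and whose axes are the tool frame's). Camera axes: x right, y down, z forward; pixel columns grow to the right and rows downward; lengths in m; the calibration is good to about 2 mm. A picture is of the moment at which its call begins: read the wrist's pose just before it. There is no depth.
A pose or a line that the arm cannot do raises Unreachable and nothing moves.
- sign_off(): hands the job in, once; it reports no verdict.
The state is a dict: "time": time; "joints": joint angles; "qd": joint speeds; "tau": joint torques, N m; "tool_pos": TCP position; "tool_rot": TCP orientation; "force": force on the tool from outside, world axes, zero at the start; "wrist_torque": the same for the moment, N m; "width": finger opening in m.
Only numpy, scipy, OpenCV 4.12 (cv2) and the standard library are available. Lean on these libraries where they do the work, as an engineer would, in place of code of your own. Each camera call takes 0.05 s, during which the arm holds its last target.

TASK

Both bores in the dark wooden tool-holder block should be equally deep, but one was drilled too short. Push both depth rods in by their handles until each one bottoms, and see from what still sticks out which bore is the short one. Then draw the rod of the deeper bore right out of its bore and leave the other rod fully home, to show which bore must be drilled again; do not disturb the cream pot or the white dish.

Things in the scene. Friction and masses are not known exactly. Their poses are not given: they have to be found in the camera images.
- jig: Checking jig, fixed: plywood board 162 x 120 x 20 mm. At its +x end the clamped dark block (front face at x = 10 mm, 106 wide, its top 64 mm above the bench); at x -74 to -20 mm an aluminium guide with two grooves and two steel straps over them (top 54 mm above the bench). Rods slide along x under the straps. Origin: on the bench under the board, midway between the bores; x points into the bores, y to the left bore, z up
- mouth_left (a point): Centre of the left bore's mouth (15 mm wide) in the block's front face, 44 mm above the bench, 62 mm from the right one; axes as the jig's, +x into the bore. One bore is 50 mm deep, the other 35 mm; which is which changes from start to start
- mouth_right (a point): Centre of the right bore's mouth, as for the left one
- rod_left: The left depth rod (left as seen from the handles, looking at the block): loose steel rod 12 mm thick, 150 mm from tip to handle, then a beech handle 26 mm thick and 32 mm long; about 150 g. Dark lines each 10 mm from the tip, a red ring 50 to 54 mm from it. It lies level in its groove, axis 44 mm above the bench. Origin: centre of the tip; x points from the handle to the tip
- rod_right: The right depth rod (right as seen from the handles, looking at the block): loose steel rod 12 mm thick, 150 mm from tip to handle, then a beech handle 26 mm thick and 32 mm long; about 150 g. Dark lines each 10 mm from the tip, a red ring 50 to 54 mm from it. It lies level in its groove, axis 44 mm above the bench. Origin: centre of the tip; x points from the handle to the tip
- rod_left_tip (a point): Tip of the left rod, on its axis. It starts 6 to 20 mm inside the mouth
- rod_right_tip (a point): Tip of the right rod, on its axis. It starts 6 to 20 mm inside the mouth
- rod_left_end (a point): Centre of the flat end of the left rod's handle, 182 mm behind the tip: where to push. The handle always stands wholly behind the guide and board, free on all sides
- rod_right_end (a point): Centre of the flat end of the right rod's handle, 182 mm behind the tip
- flux_pot: Small cream pot, 34 mm wide, 42 mm high, standing; origin under its centre. Leave it alone
- borax_dish: Low white dish, 58 mm wide, 16 mm high; origin under its centre. Leave it alone

How it is judged:
By the outcome, as a careful person would: the job done as asked, in the order asked, and still so for the second after the job is handed in, with the robot touching nothing.
It also fails if it takes over 50 s, if anything falls off the work surface, if the arm or the gripper's body presses on something with over 40 N, if the wrist force passes 120 N, or if a joint passes its speed limit or range.

## Working session

There is one attempt and no reset: what is moved stays moved. The work goes in short steps, each a Python script; the robot and the scene stay as the last script left them, time stands still between calls to the robot, and variables do not carry over. Pictures are saved under pics/ and viewed, and the job is handed in when it is done.

```bash
mkdir -p pics; ls; python3 - <<'E'
from station import *
import cv2, pickle
s=state(); print({k:s[k] for k in('time','tool_pos','tool_rot','width','force')})
for n in('scene','side','wrist'):
    c=camera(n); pickle.dump(c,open(f'pics/{n}0.pkl','wb')); cv2.imwrite(f'pics/{n}0.png',c['pixels'][:,:,::-1])
    print(n,{k:v for k,v in c.items() if k!='pixels'})
print(state()['time'])
E
```

```text
pics
{'time': 0.0, 'tool_pos': array([0.24037229, 0.49405538, 0.30280384]), 'tool_rot': array([-1.57088999,  0.00241001,  1.11801692]), 'width': 0.08560761104640281, 'force': array([-0.84131939,  0.48049838, -0.66875338])}
scene {'fov_y': 53.709134566268695, 'cx': 316.8453621838272, 'cy': 236.1627766914552, 'R': array([[-0.68144679, -0.73186289, -0.0026424 ],
       [-0.48148593,  0.45103091, -0.75149346],
       [ 0.55118198, -0.51083053, -0.65973525]]), 't': array([0.55661701, 0.19343748, 0.73485497])}
side {'fov_y': 45.82356901435338, 'cx': 319.5380931767718, 'cy': 242.8355945191457, 'R': array([[-0.98967264, -0.1425392 , -0.01518703],
       [-0.07719728,  0.6192476 , -0.7813917 ],
       [ 0.12078348, -0.77214959, -0.62385605]]), 't': array([ 0.55317045, -0.05063161,  1.02211955])}
wrist {'fov_y': 59.7996178397157, 'cx': 329.6195379486437, 'cy': 243.43458153768643, 'tool_from_camera': array([[ 9.99999316e-01,  5.93479235e-04, -1.00805374e-03,
         2.82190378e-04],
       [ 1.14180998e-03, -3.07886628e-01,  9.51422367e-01,
        -6.96002302e-02],
       [ 2.54283152e-04, -9.51422867e-01, -3.07887095e-01,
         7.96361794e-02],
       [ 0.00000000e+00,  0.00000000e+00,  0.00000000e+00,
         1.00000000e+00]])}
0.15
```

View pics/scene0.png

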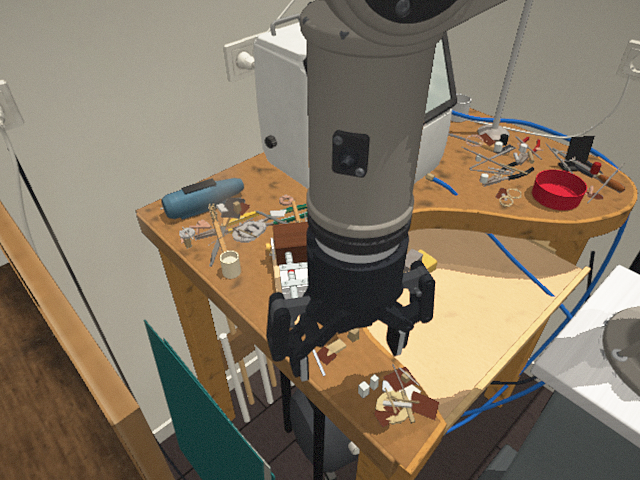

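View pics/side0.png

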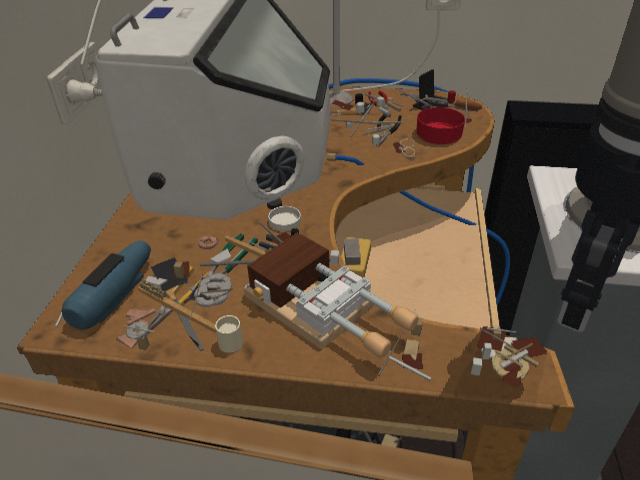

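View pics/wrist0.png

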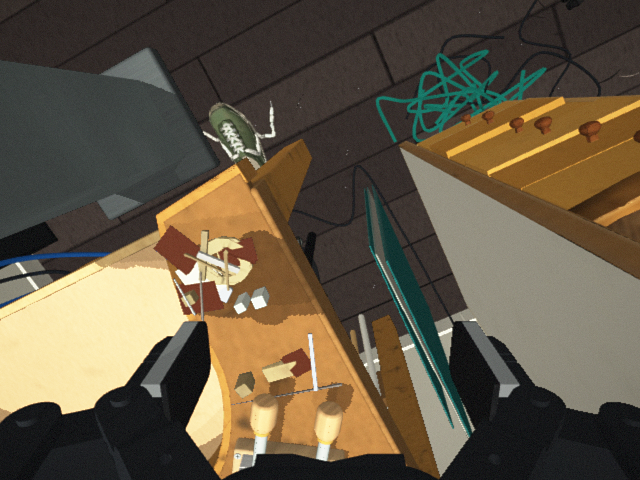

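```bash
cat > h.py <<'E'
import numpy as np, cv2, pickle
def ray(c,u,v):
    f=240/np.tan(np.radians(c['fov_y'])/2)
    d=np.array([(u-c['cx'])/f,(v-c['cy'])/f,1.])
    R=c['R'];return -R.T@c['t'], R.T@d
def atz(c,u,v,z):
    o,d=ray(c,u,v); return o+d*(z-o[2])/d[2]
def proj(c,X):
    f=240/np.tan(np.radians(c['fov_y'])/2)
    p=c['R']@np.asarray(X)+c['t']; return np.array([c['cx']+f*p[0]/p[2],c['cy']+f*p[1]/p[2]])
from scipy.spatial.transform import Rotation as Ro
def wristcam(c,pos,rot):
    T=np.array(c['tool_from_camera']);Rt=Ro.from_euler('xyz',rot).as_matrix()
    Rwc=Rt@T[:3,:3]; t=Rt@T[:3,3]+pos
    c['R']=Rwc.T; c['t']=-Rwc.T@t; return c
E
python3 - <<'E'
from h import *
im=cv2.imread('pics/side0.png')[220:370,235:435]
cv2.imwrite('pics/side0c.png',cv2.resize(im,None,fx=4,fy=4,interpolation=cv2.INTER_CUBIC))
E
```

```text
(no output)
```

View pics/side0c.png

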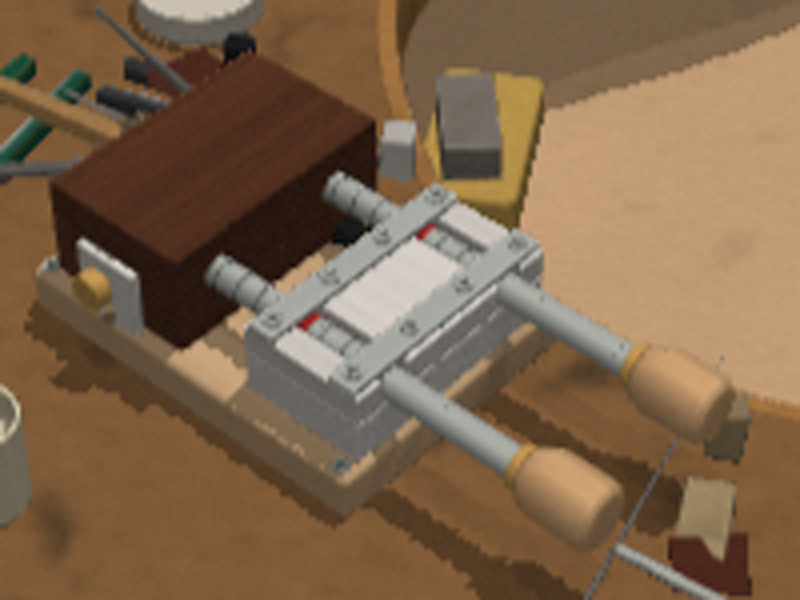

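```bash
python3 - <<'E'
from h import *
c=pickle.load(open('pics/side0.pkl','rb'))
A=lambda u,v,z: atz(c,235+u/4,220+v/4,z)
fl=A(180,265,.064); fr=A(377,123,.064); bl=A(52,188,.064); br=A(247,52,.064)
print(fl,fr,bl,br,np.linalg.norm(fl-fr),np.linalg.norm(fl-bl))
y=(fl-fr)/np.linalg.norm(fl-fr); x=np.array([y[1],-y[0],0]); print(x,np.degrees(np.arctan2(x[1],x[0])))
O=(fl+fr)/2-0.010*x; O[2]=0
print('O',O)
# board corners z=.02
for p in [(345,515),(345,470)]:print('pt',A(*p,.02))
# handle collar: rod joins handle
for n,p in {'Lcollar':(515,462),'Rcollar':(628,358),'Lend':(595,520),'Rend':(708,408)}.items():
    q=A(*p,.044)-O; print(n,q@x,q@y)
for n,p,z in [('pot',(0,0),0)]:pass
def uv(u,v,z):
    q=atz(c,u,v,z);print(q, (q-O)@x,(q-O)@y)
uv(229,322,.042); uv(285,214,.016); uv(229,348,0)
print('base cam',-c['R'].T@c['t'])
E
```

```text
[0.56617434 0.3312347  0.064     ] [0.50790059 0.24506598 0.064     ] [0.62061708 0.29678918 0.064     ] [0.56408966 0.20795432 0.064     ] 0.10402344737773918 0.06442442149602462
[ 0.8283586  -0.56019821  0.        ] -34.06950611423215
O [0.52875388 0.29375232 0.        ]
pt [0.49888792 0.39872278 0.02      ]
pt [0.50169475 0.37890368 0.02      ]
Lcollar -0.12438921211582962 0.03150000843152432
Rcollar -0.12361756396076844 -0.03156810769811131
Lend -0.15906839780405407 0.033841900381499486
Rend -0.15784864928560333 -0.030382460235748036
[0.62708716 0.38693894 0.042     ] 0.02925224251180181 0.1322780682282418
[0.60728939 0.09463536 0.016     ] 0.176600534978893 -0.120944796444498
[0.62930439 0.39696695 0.        ] 0.025471234397920053 0.14182694468565354
base cam [0.42009388 0.89943116 0.60649336]
```

```bash
cat >> h.py <<'E'
O=np.array([0.52875388,0.29375232,0.]); jx=np.array([0.8283586,-0.56019821,0.]); jy=np.array([0.56019821,0.8283586,0.])
YAW=np.arctan2(jy[1],jy[0]); RPY=[-np.pi/2,0,YAW]
def W(x,y,z): return O+x*jx+y*jy+np.array([0,0,z])
def J(p): q=np.asarray(p)-O; return np.array([q@jx,q@jy,q[2]])
E
python3 - <<'E'
from h import *
from station import *
movep(W(-.25,0,.22),RPY); close(60)
s=state(); print(s['time'],s['tool_pos'],J(s['tool_pos']),s['tool_rot'],s['width'],s['force'],s['joints'])
for n in('side','wrist'):
    c=camera(n)
    if n=='wrist': c=wristcam(c,s['tool_pos'],s['tool_rot'])
    pickle.dump(c,open(f'pics/{n}1.pkl','wb')); cv2.imwrite(f'pics/{n}1.png',c['pixels'][:,:,::-1])
E
```

```text
1.5083 [0.32167465 0.43377731 0.21999006] [-2.49977611e-01 -1.45156020e-05  2.19990061e-01] [-1.57081222e+00  5.69599910e-05  9.76135746e-01] 6.712876483564218e-05 [0.2673487  0.3829683  0.46297801] [-1.02701047  0.35146218  0.08138195  1.67050977 -0.03106434  1.12093645
  0.03906546]
```

View pics/wrist1.png

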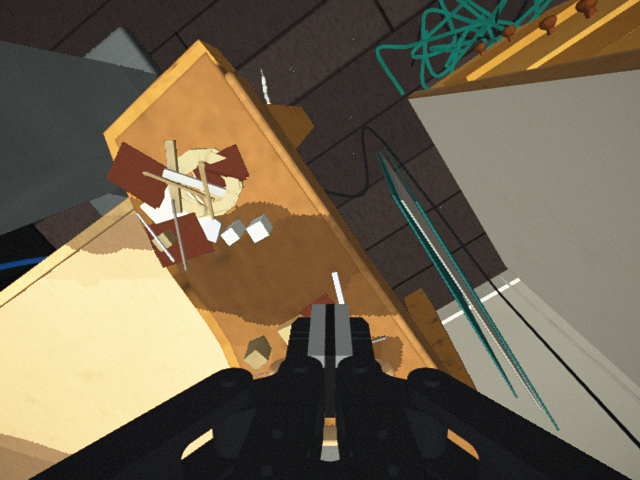

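View pics/side1.png

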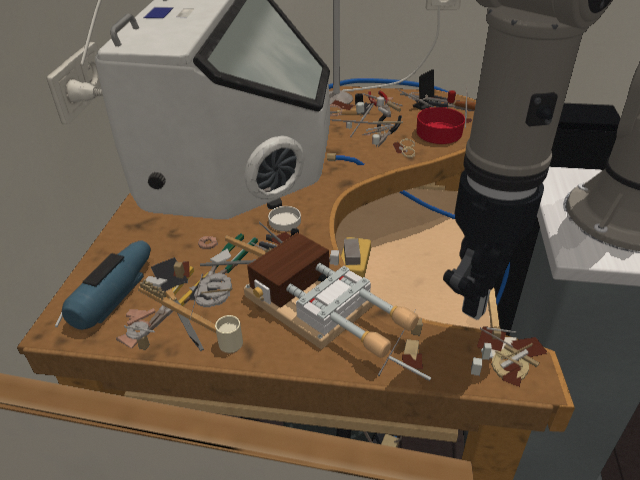

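```bash
cat >> h.py <<'E'
def push(y,xa=-.195,xfast=-.172,xmax=-.125,step=.0015,lim=10):
    from station import movel,state
    movel(W(xa,y,.098),rate=.2); f0=state()['force']
    movel(W(xfast,y,.098),rate=.05)
    x=xfast; log=[]
    while x<xmax:
        x+=step; movel(W(x,y,.098),rate=.03)
        s=state(); f=(s['force']-f0)@jx; log.append((round(J(s['tool_pos'])[0]*1e3,2),round(f,1)))
        if abs(f)>lim: break
    s=state(); print(log,'t',s['time'],s['force']-f0,J(s['tool_pos']))
E
python3 - <<'E'
from h import *
from station import *
movel(W(-.21,.032,.16),rate=.25)
push(.032)
c=camera('side'); pickle.dump(c,open('pics/side2.pkl','wb'));im=c['pixels'][:,:,::-1];cv2.imwrite('pics/side2.png',im)
cv2.imwrite('pics/side2c.png',cv2.resize(im[220:370,235:435],None,fx=4,fy=4,interpolation=cv2.INTER_CUBIC))
print(state()['time'])
E
```

```text
[(np.float64(-170.61), np.float64(-0.1)), (np.float64(-169.06), np.float64(0.5)), (np.float64(-167.63), np.float64(-0.7)), (np.float64(-165.85), np.float64(-0.0)), (np.float64(-164.22), np.float64(0.4)), (np.float64(-162.72), np.float64(0.5)), (np.float64(-161.23), np.float64(0.0)), (np.float64(-159.77), np.float64(-1.1)), (np.float64(-158.26), np.float64(-1.0)), (np.float64(-156.74), np.float64(-0.4)), (np.float64(-155.27), np.float64(-0.7)), (np.float64(-153.75), np.float64(0.0)), (np.float64(-152.24), np.float64(0.4)), (np.float64(-150.75), np.float64(0.1)), (np.float64(-149.27), np.float64(0.1)), (np.float64(-147.77), np.float64(-0.3)), (np.float64(-146.25), np.float64(-0.7)), (np.float64(-144.74), np.float64(-0.8)), (np.float64(-143.24), np.float64(0.7)), (np.float64(-141.74), np.float64(-1.3)), (np.float64(-140.22), np.float64(-0.5)), (np.float64(-138.7), np.float64(-0.5)), (np.float64(-137.26), np.float64(-1.1)), (np.float64(-135.75), np.float64(-0.7)), (np.float64(-134.23), np.float64(0.4)), (np.float64(-132.77), np.float64(-0.5)), (np.float64(-131.26), np.float64(-0.5)), (np.float64(-129.71), np.float64(-0.6)), (np.float64(-129.57), np.float64(-3.2)), (np.float64(-129.43), np.float64(-5.5)), (np.float64(-129.35), np.float64(-6.8)), (np.float64(-129.22), np.float64(-9.3))] t 11.15 [-8.85130693  3.59349569  2.95881726] [-0.12922255  0.03212596  0.09796905]
11.2
```

View pics/side2c.png

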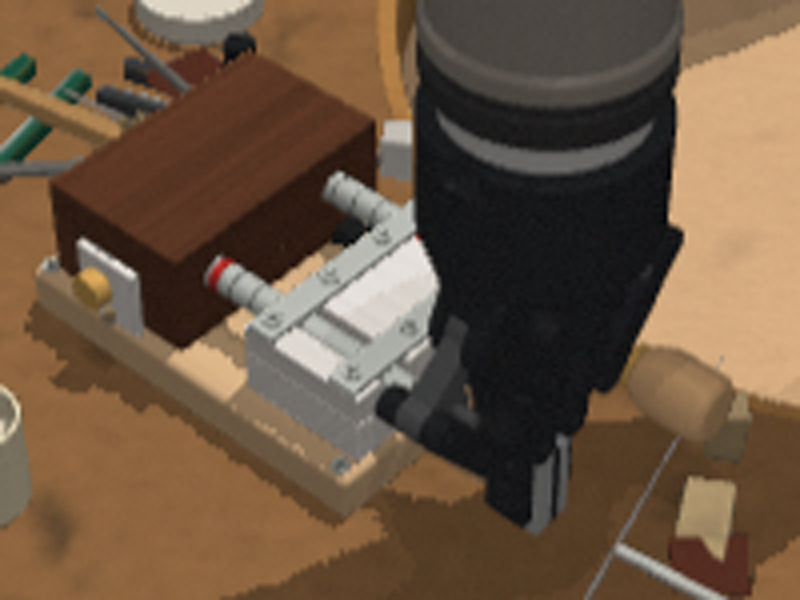

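```bash
python3 - <<'E'
from h import *
from station import *
movel(W(-.20,.032,.098),rate=.2);movel(W(-.20,.032,.15),rate=.25);movel(W(-.20,-.031,.15),rate=.25)
push(-.031,xa=-.20)
movel(W(-.20,-.031,.098),rate=.2);movel(W(-.25,-.031,.2),rate=.3)
c=camera('side'); pickle.dump(c,open('pics/side3.pkl','wb'));im=c['pixels'][:,:,::-1];cv2.imwrite('pics/side3.png',im)
cv2.imwrite('pics/side3c.png',cv2.resize(im[220:370,235:435],None,fx=4,fy=4,interpolation=cv2.INTER_CUBIC))
print(state()['time'])
E
```

```text
[(np.float64(-170.68), np.float64(-1.1)), (np.float64(-169.09), np.float64(0.1)), (np.float64(-167.5), np.float64(-1.0)), (np.float64(-165.81), np.float64(-0.5)), (np.float64(-164.23), np.float64(-0.6)), (np.float64(-162.71), np.float64(-0.0)), (np.float64(-161.29), np.float64(-0.9)), (np.float64(-159.81), np.float64(-0.4)), (np.float64(-158.26), np.float64(-0.9)), (np.float64(-156.76), np.float64(-0.5)), (np.float64(-155.26), np.float64(-1.4)), (np.float64(-153.79), np.float64(-0.3)), (np.float64(-152.3), np.float64(0.0)), (np.float64(-150.79), np.float64(-1.1)), (np.float64(-149.28), np.float64(-0.5)), (np.float64(-147.78), np.float64(-0.7)), (np.float64(-146.26), np.float64(-1.3)), (np.float64(-144.96), np.float64(-1.6)), (np.float64(-144.84), np.float64(-5.7)), (np.float64(-144.71), np.float64(-6.5)), (np.float64(-144.58), np.float64(-9.8)), (np.float64(-144.48), np.float64(-12.0))] t 19.1083 [-10.63357842   5.75901694   3.82830778] [-0.14448039 -0.03088779  0.09792622]
20.1417
```

View pics/side3c.png

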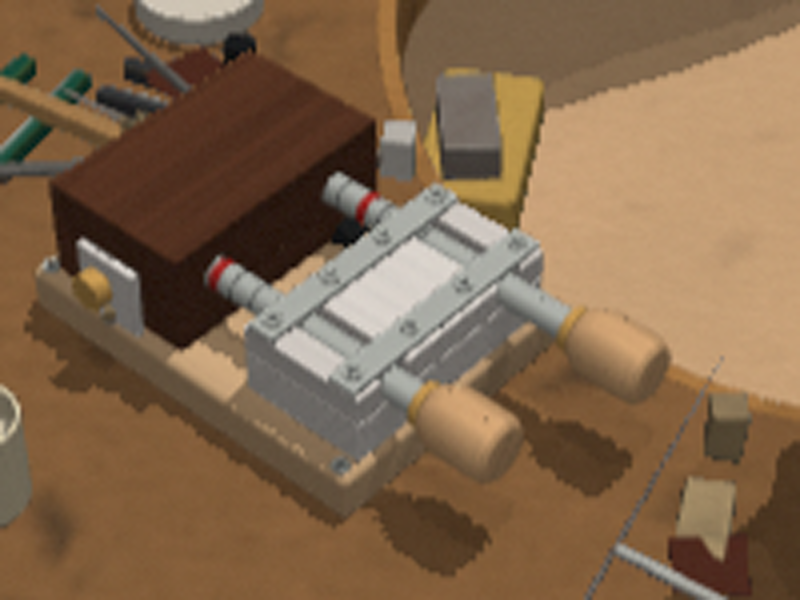

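```bash
python3 - <<'E'
from h import *
from station import *
open_gripper()
movel(W(-.18,.045,.2),rate=.3)
movel(W(-.101,.045,.17),RPY,rate=.25)
f0=state()['force']
movel(W(-.101,.045,.098),RPY,rate=.15)
P=lambda m:(lambda s:print(m,round(s['time'],2),J(s['tool_pos']),'w',s['width'],'f',s['force']-f0))(state())
P('down')
close(20);P('closed')
movel(W(-.101,.0315,.098),RPY,rate=.06);P('centred')
close(50);P('grip')
c=camera('side');im=c['pixels'][:,:,::-1]
cv2.imwrite('pics/side4c.png',cv2.resize(im[220:370,235:435],None,fx=4,fy=4,interpolation=cv2.INTER_CUBIC))
E
```

```text
down 22.54 [-0.10194117  0.04582444  0.09882447] w 0.08518622809517837 f [ 0.36148698 -0.84902269 -0.27648463]
closed 23.12 [-0.10068523  0.03459602  0.09665003] w 0.025052183472214967 f [-12.7606994  -14.91302276  12.52492879]
centred 23.49 [-0.10105673  0.0317356   0.09824514] w 0.025244059358951066 f [-0.46701166 -0.56720572 -1.24326303]
grip 23.71 [-0.10110076  0.03184826  0.09789013] w 0.024818894287069355 f [ 0.09117735 -0.26866351 -1.0168444 ]
```

View pics/side4c.png

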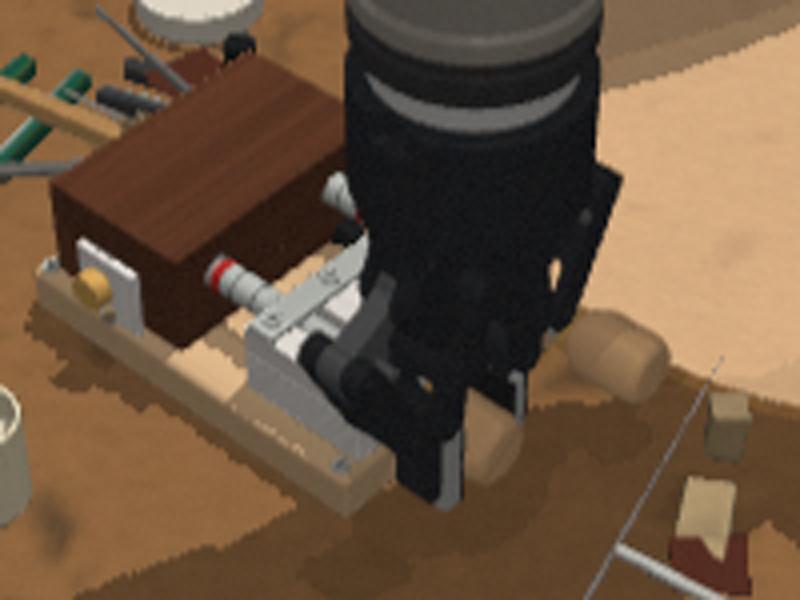

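The left handle is held at 25 mm width, the right handle has not been touched, and the forces are near zero. Next I draw the rod out.

```bash
python3 - <<'E'
from h import *
from station import *
P=lambda m:(lambda s:print(m,round(s['time'],2),J(s['tool_pos']),'w',s['width'],'f',s['force']))(state())
movel(W(-.131,.0317,.098),RPY,rate=.06);P('half')
movel(W(-.163,.0317,.098),RPY,rate=.06);P('out')
c=camera('side');im=c['pixels'][:,:,::-1]
cv2.imwrite('pics/side5c.png',cv2.resize(im[220:370,235:435],None,fx=4,fy=4,interpolation=cv2.INTER_CUBIC))
E
```

```text
half 24.41 [-0.13145146  0.03180934  0.09804584] w 0.024833958159411175 f [ 0.22366177  0.51098357 -1.93294869]
out 25.09 [-0.1632522   0.03171013  0.09801979] w 0.024840329977187308 f [ 0.88359969 -0.60344854 -1.19476078]
```

View pics/side5c.png

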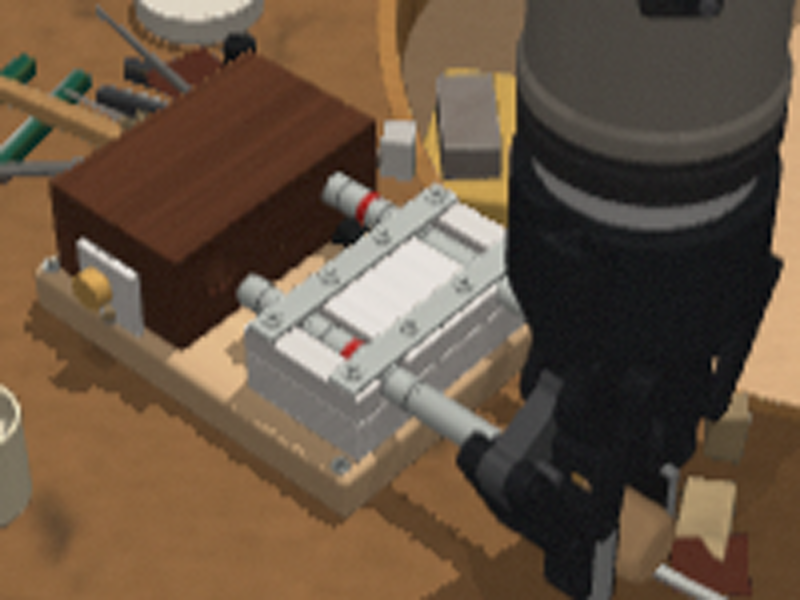

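The left tip, at crop (243,290), is clear of the block face. The right ring is still at (367,208). I now release and check again.

```bash
python3 - <<'E'
from h import *
from station import *
P=lambda m:(lambda s:print(m,round(s['time'],2),J(s['tool_pos']),'w',s['width'],'f',s['force']))(state())
open_gripper();P('open')
movel(W(-.163,.0317,.2),RPY,rate=.15)
movel(W(-.26,.0317,.25),RPY,rate=.25);P('up')
c=camera('side');im=c['pixels'][:,:,::-1];cv2.imwrite('pics/side6.png',im)
cv2.imwrite('pics/side6c.png',cv2.resize(im[220:370,235:435],None,fx=4,fy=4,interpolation=cv2.INTER_CUBIC))
pickle.dump(c,open('pics/side6.pkl','wb'))
q=atz(c,235+243/4,220+290/4,.044);print('tip',J(q))
a=cv2.imread('pics/side3.png').astype(int);d=np.abs(a-im).sum(2)
print('pot diff',d[310:355,210:245].mean(),'dish diff',d[200:235,265:305].mean(),'right-rod ring/block',d[255:275,310:335].mean(), 'right handle', d[290:325,372:405].mean())
E
```

```text
open 25.76 [-0.16295948  0.03174516  0.09803252] w 0.08514859277373531 f [0.00864597 0.0420035  0.01732263]
up 27.18 [-0.25997925  0.03118922  0.24906051] w 0.08582705435328003 f [ 0.30173681 -0.42693854 -0.26077885]
tip [-0.0001181   0.03196977  0.044     ]
pot diff 14.608888888888888 dish diff 14.845714285714285 right-rod ring/block 11.072 right handle 16.707359307359308
```

View pics/side6c.png

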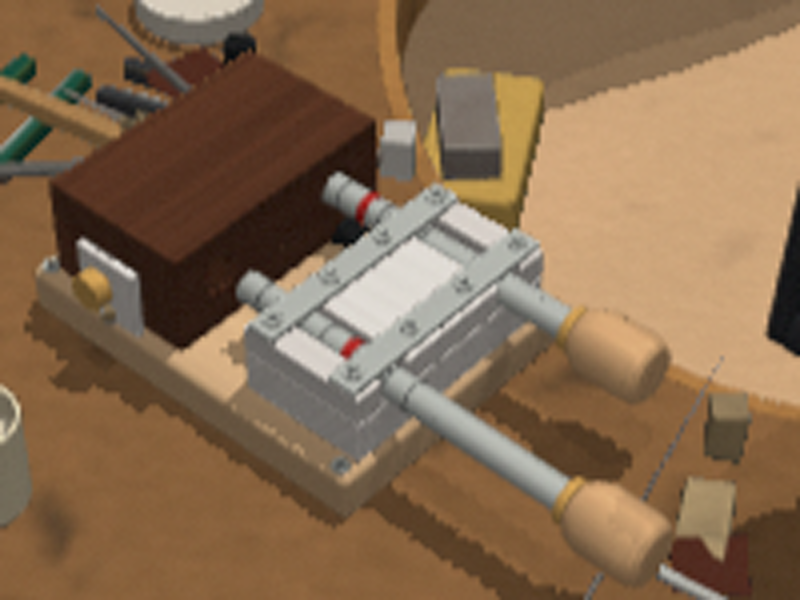

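```bash
python3 - <<'E'
from h import *
c=pickle.load(open('pics/side6.pkl','rb'))
for n,p in [('Lring',(352,346)),('Rring',(369,208))]: print(n,J(atz(c,235+p[0]/4,220+p[1]/4,.048)))
from station import *
sign_off(); print(state()['time'])
E
```

```text
Lring [-0.05096622  0.03004435  0.048     ]
Rring [-0.00765521 -0.02747774  0.048     ]
the job is handed in; nothing more can be done
the job is handed in; nothing more can be done
```

The right bore is the short one and must be drilled again. Its rod is fully home, and the left rod is drawn right out of its bore. I handed the job in at about 27 s.

- **Pushing home:** I pushed each rod by its handle end with the closed fingers until the force rose sharply against a hard stop, 9 N on the left and 12 N on the right. The left rod stopped 15.3 mm farther in than the right. In the pictures the left red ring sat at its mouth, and the right ring stood about 15 mm out.
- **Drawing out:** I gripped the left handle from above, with the open fingers offset away from the right handle. I then drew the rod back 62 mm and released it.
- **Last checks:** The left tip measured at x ≈ 0 mm, about 10 mm clear of the block face. Its ring at about −51 mm agrees with that. The rod still lies under the straps with its tip slightly raised.
- **Right rod:** Its ring stayed at the same pixels after bottoming. It measured x ≈ −8 mm, against −7 mm expected for a 35 mm bore.
- **Pot and dish:** The arm did not go near either. Picture differences there were about the same as over the unmoved parts, so I saw no change. None of these checks disagreed.

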